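# Draw out the sample tray with the pull hook

## Robot

A 6-joint arm with a two-finger parallel gripper is mounted at the origin on the work surface. World frame = base frame: x ahead of the robot, y to its left, z up, the work surface at z = 0. Lengths are in m, angles in degrees, forces in N, time in s.
With the tool pointing down it reaches from about 0.4 to 0.825 m from the base axis. Payload 7 kg.
Tool frame: the origin (TCP) lies midway between the tips of the shut fingers; the grasp point (between the pads) lies ctrl.tcp_to_grasp behind it (ctrl.tcp_to_grasp is the distance from the TCP to the grasp point, in m); z points along the fingers, y is the line along which they close (so a half turn about z gives the same grasp; the last joint's range is limited). The gripper opens to 88 mm and grips with 3 to 60 N. Pads are 19 mm wide; open, the fingers measure 130 mm over their backs; the gripper's body (78 mm by 193 mm) begins 47 mm behind the grasp point.
Start: joints at [-56.144, 20.546, 0.682, 0, -70.136, -16.507], TCP at [0.201, -0.644, 0.227] pointing down, gripper open.
Joint ranges: [-176.03, 176.03], [-82.01, 121.73], [-58.28, 71.71], [-173.87, 95.51], [-174.79, -0.11], [-173.66, 173.66]. Speed limits (degrees/s): [136.94, 136.94, 172.46, 180, 180, 180].

## Interface

Orientations are given as [roll, pitch, yaw] about the fixed x, y, z axes, in that order (R = Rz(yaw) Ry(pitch) Rx(roll)).
In Python, from plant import ctrl, imaging, close_job gives the robot as it stands.
- The arm moves only by the shell command python3 -m crank 'ROWS'. ROWS is JSON, a list of rows, each a list of 3 entries, a list of its own where there are three numbers: the shift along the world's x, y, z in m, then the turn, a rotation vector about the world's x, y, z in degrees, then the opening, from -1 (shut) to 1 (fully open), so that 0 is half open. A call has 1 to 12 rows; each row shifts and turns the commanded pose from where the row before left it; what a row does not reach is not made up. A row lasts 1/10 s, in which the tool goes at most 50 mm and 8.59 degrees, less where a joint would pass 70% of its speed; a pose out of reach is approached as far as the arm can. A call is refused whole if a number of a shift passes 0.05 or a number of a turn 8.59, either way. A call with a gripper value outside its range is refused whole. The fingers move at their own pace and stop on an object; the grip force is fixed at half the most. Time passes only in rows, so rows that do not move let the fingers close. It gives the time, the measured TCP pose, the force, the opening and the grip force at its end, in the units of the state.
- ctrl.get_obs(): the state, without advancing time (a new reading comes with each control period).
- imaging.snapshot(name): name is "side" or "top" or "wrist"; returns (picture, depth): 400x640x3 uint8, blue, green, red; 400x640 float32, m along the optical axis (not along the pixel's ray), 0 where there is no reading.
- imaging.camera_model(name): a dict with "mtx" (3x3 intrinsics, pixels), "R" (3x3) and "t" (3): a world point X has camera coordinates R X + t. Camera axes: x right, y down, z forward; pixel columns grow to the right and rows downward; lengths in m; the calibration is good to about 2 mm. A picture is of the moment at which its call begins: read the wrist's pose just before it. camera_model takes no time and is no camera call; for the wrist camera it gives the pose at the moment of the call.
- close_job(): hands the job in; it is judged then, once.
The state is a dict: "clock": time; "joint_pos": joint angles; "qvel": joint speeds; "tau": joint torques, N m; "tool_pos": TCP position; "orientation": TCP orientation; "force": force on the tool from outside, world axes, zero at the start; "moment": the same for the moment, N m; "opening": finger opening in m; "gripper_force": force on a finger pad.
Only numpy, scipy, OpenCV 4.12 (cv2) and the standard library are available. Lean on these libraries where they do the work, as an engineer would, in place of code of your own. Each camera call takes 0.05 s, during which the arm holds its last target. There are 200 camera calls.

## Task

Pick up the orange-handled pull hook, drop its tip into the finger hole of the blue lip on the sample tray, and draw the tray gently out until you feel it come up firmly against its soft stop, which sits hidden at a different place each time; never haul hard on the stop. Then unhook, leave the tray resting out against that stop with its two vials upright, and set the hook back down on its green mat, standing on the flat of its handle as you found it, and let go. Move the tray only with the hook, never with the gripper itself, and leave the housing, bottle, beaker and flask alone.

Things in the scene. Friction and masses are not known exactly. Their poses are not given: they have to be found in the camera images.
- housing: Pale green-grey sample conditioner fixed to the bench, 200 (x) x 240 (y) x 95 mm high; origin at the centre of its underside; the tray slides out of its front (-x) face. A soft stop hidden inside ends the tray's travel 36 to 81 mm out from fully shut, unseen and different each time: a buffer of about 2.5 N per mm with 14 mm of give, firmly met from 3 N; above 15 N is hauling.
- tray: White tray (about 350 g) sliding along the housing's -x; frame as the housing's when shut, so its x there is minus the distance drawn out (0 to 6 mm at the start). Steady drag about 3 N; stays where left. Grey front panel 136 wide, 8 thick, 12 to 82 mm above the bench, outer face 108 mm before the origin; from it sticks a level blue lip 44 (x) x 60 (y) x 6 mm, top 50 mm above the bench.
- tray_hole (a point): Centre of the finger hole in the blue lip, at the lip's top face (50 mm above the bench): a round upright through hole of 18 mm diameter, 24 mm in front of the grey panel's outer face, 132 mm in front of the tray's origin, 20 mm behind the lip's front edge; 44 mm of free space below the lip. Axes as the tray's.
- hook_grip (a point): Centre of the pull hook's orange handle, a block 90 (x) x 26 (y) x 40 mm (z) standing on its flat underside, 20 mm below this point. Whole hook about 200 g. x points along the handle to the tip, z up. A steel rod of 8 mm diameter leaves the +x end 8 mm above this point, runs level to 110 mm in front of this point and there bends straight down.
- hook_tip (a point): Lowest point of the hook's rounded, downward steel tip, 8 mm diameter, 110 mm in front of hook_grip along x and 16 mm below it; the tip hangs 20 mm below the underside of the level rod.
- mat: Green rubber mat 210 (x) x 120 (y) x 4 mm, fixed flat on the bench, origin at the centre of its underside; the hook stands on it at the start, and is put back on it.
- vial0: Small glass vial with a blue cap, 22 mm diameter, 44 mm tall, standing in a well of the tray, inside the housing at the start; origin at the centre of its foot, z along it.
- vial1: The other vial, the same.
- bottle: Amber bottle with a paper label, 76 mm diameter, 150 mm tall, standing on the bench to the side opposite the mat; bystander. Origin at the centre of its foot.
- beaker: Clear beaker, 64 mm rim diameter, 75 mm tall, beside the housing on its +y side; bystander. Origin at the centre of its foot.
- flask: Narrow-necked glass flask, 60 mm wide at the foot, 112 mm tall, beside the housing on its -y side; bystander. Origin at the centre of its foot.
Mind the look-alikes: they are no part of the job. What is shaped like the part that bears hook_grip but pink or white is not meant.

How it is judged (in metres and radians):
On the way, in this order (a step that is already met when the one before it is completed fails the run):
1. the hook's tip is down in the finger hole, at least 4 mm below the lip's top face (z of hook_tip in the frame of tray_hole below -0.004 m and distance between hook_tip and tray_hole below 0.028 m and horizontal distance between hook_tip and tray_hole below 0.011 m), for 0.1 s.
2. the tray, drawn by the hook, bears on the hidden stop with at least 3 N (contact force between tray and housing above 3 N and contact force between hook and tray above 1 N), for 0.2 s.
At the end, for the whole second after the job is handed in: Tray out at least 30 mm and touching its stop (over 0.1 N), at rest; both vials upright within 14 degrees; hook let go, at rest, upright within 6 degrees on its handle on the mat (handle centre within 100 mm along and 55 mm across of the mat's centre, 4 mm of standing height) (contact force between tray and housing above 0.1 N and x of tray in the frame of housing below -0.03 m and linear speed of each of tray, hook below 0.01 m/s and angle between each of vial0, vial1's own z axis and vertical below 0.25 rad and x of hook_grip in the frame of mat between -0.1 and 0.1 m and y of hook_grip in the frame of mat between -0.055 and 0.055 m and z of hook_grip in the frame of mat between 0.02 and 0.028 m and angle between hook_grip's own z axis and vertical below 0.1 rad).
It fails at once if the stop is hauled on: more than 15 N between tray and stop (contact force between tray and housing above 15 N).
It fails at once if the hook bears on the tray with more than 25 N (contact force between hook and tray above 25 N).
It fails at once if the robot itself touches the tray (contact force between any of the fingers, the arm and tray above 0.5 N).
It fails at once if robot or hook strikes the housing (over 5 N) (contact force between any of the fingers, the arm, hook and housing above 5 N).
It fails at once if the bottle, beaker or flask is shifted more than 20 mm or tipped, or a vial topples (distance of any of bottle, beaker, flask from where it was at the start of the episode above 0.02 m or angle between any of bottle, beaker, flask's own z axis and vertical above 0.35 rad or angle between any of vial0, vial1's own z axis and vertical above 0.6 rad).
It also fails if it takes over 54 s, if anything falls off the work surface, if the arm or the gripper's body presses on something with over 40 N, if the wrist force passes 120 N, or if a joint passes its speed limit or range.

## Working session

There is one attempt and no reset: what is moved stays moved. The work goes in short steps, Python scripts to look and compute and a shell command to move; the robot and the scene stay as the last step left them, time stands still between calls to the robot, and variables do not carry over. Pictures are saved under pics/ and viewed, at most 10 in all, crops included, and the job is handed in when it is done.

```bash
ls; mkdir -p pics
cat > h.py <<'E'
import numpy as np, cv2
from plant import ctrl, imaging
def snap(n,f):
    m=imaging.camera_model(n); p,d=imaging.snapshot(n)
    cv2.imwrite(f'pics/{f}.png',p); np.savez(f'pics/{f}.npz',p=p,d=d,K=m['mtx'],R=m['R'],t=m['t'])
    return p,d
def world(f,u,v,z=None):
    s=np.load(f'pics/{f}.npz'); K,R,t=s['K'],s['R'],np.ravel(s['t'])
    r=np.linalg.inv(K)@[u,v,1.]; C=-R.T@t; w=R.T@r
    k=s['d'][int(v),int(u)] if z is None else (z-C[2])/w[2]
    return C+k*w
E
python3 - <<'E'
from h import *
o=ctrl.get_obs(); print(o, ctrl.tcp_to_grasp)
snap('top','top0'); snap('side','side0')
E
```

```text
pics
{'clock': 0.0, 'joint_pos': array([-5.61427097e+01,  2.05886254e+01,  6.32884635e-01, -1.99629729e-02,
       -7.01363692e+01, -1.65070226e+01]), 'qvel': array([-0.01388942, -0.08821759, -0.10872852, -0.05865741,  0.00540896,
        0.06481248]), 'tau': array([-1.89130878e-03, -5.82725251e+01,  2.93052614e+01,  6.99729592e+00,
        6.85297549e-03, -1.68699376e-04]), 'tool_pos': array([ 0.20111449, -0.64381669,  0.22564815]), 'orientation': array([ 1.79906354e+02, -8.18082977e-03, -1.62656524e+02]), 'force': array([ 0.6483385 , -0.41831415,  0.19422336]), 'moment': array([0.00272335, 0.01728387, 0.00909453]), 'gripper_force': 0.0, 'opening': 0.08763915039907004} 0.0188
```

View pics/top0.png

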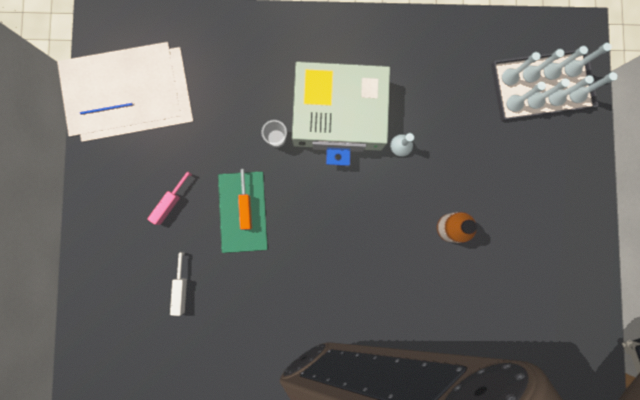

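View pics/side0.png

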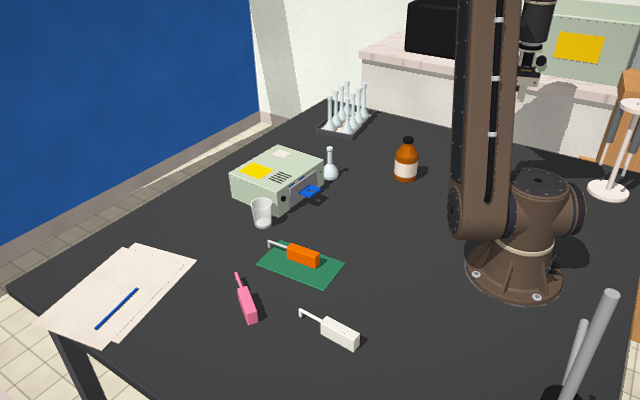

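The top view shows three hook-like things: orange (245,212) on the green mat, pink (165,207) and white (178,297). The orange one on the mat fits the description. The blue lip is at (339,157), below the housing's front face. I'll enlarge both areas to confirm.

Run:
```python
from h import *
p=cv2.imread('pics/top0.png')
a=cv2.resize(p[160:260,205:285],None,fx=5,fy=5,interpolation=cv2.INTER_CUBIC)
b=cv2.resize(p[130:180,295:335+40],None,fx=5,fy=5,interpolation=cv2.INTER_CUBIC)
c=np.zeros((500,800,3),np.uint8); c[:,:400]=a; c[:250,400:]=b
cv2.imwrite('pics/crop1.png',c)
hsv=cv2.cvtColor(p,cv2.COLOR_BGR2HSV)
def blob(lo,hi,z,box):
    m=cv2.inRange(hsv,lo,hi); k=np.zeros_like(m); x0,y0,x1,y1=box; k[y0:y1,x0:x1]=m[y0:y1,x0:x1]
    ys,xs=np.nonzero(k); r=cv2.minAreaRect(np.c_[xs,ys].astype(np.float32)); print(len(xs),r)
    bp=cv2.boxPoints(r); P=np.array([world('top0',u,v,z) for u,v in bp]); print(P[:,:2].round(4).tolist(), 'c',P.mean(0).round(4), 'depthz',world('top0',*r[0]).round(4))
blob((3,150,120),(20,255,255),.044,(205,160,285,260))
blob((60,60,40),(90,255,255),.004,(205,160,285,260))
blob((105,150,80),(125,255,255),.05,(310,140,370,180))
```

```text
364 ((244.29483032226562, 211.51206970214844), (33.58899688720703, 10.74613094329834), 86.633544921875)
[[0.5214, 0.2782], [0.5233, 0.2507], [0.437, 0.2439], [0.4352, 0.2712]] c [0.4792 0.261  0.044 ] depthz [0.4793 0.2616 0.0401]
3091 ((241.94790649414062, 211.58868408203125), (79.55593872070312, 46.324432373046875), 86.72950744628906)
[[0.5833, 0.343], [0.5918, 0.2198], [0.3799, 0.2039], [0.3722, 0.3255]] c [0.4818 0.2731 0.004 ] depthz [0.479  0.2675 0.0405]
322 ((338.0, 156.5), (15.0, 22.0), 90.0)
[[0.6435, 0.0493], [0.6442, -0.008], [0.6047, -0.0081], [0.6041, 0.0491]] c [0.6241 0.0206 0.05  ] depthz [ 0.6334  0.0174 -0.0014]
```

View pics/crop1.png

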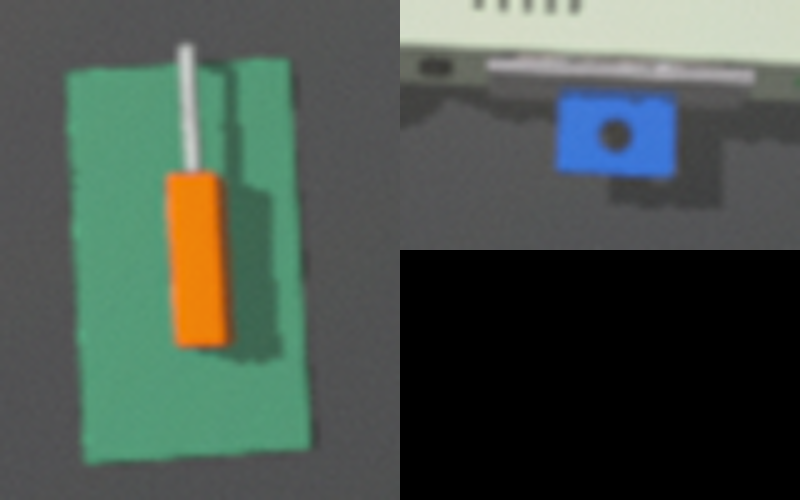

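The crop confirms the orange handle with its steel rod, on the green mat. The hole shows at crop (615,135), which is (338,157) in the full picture. I'll swing toward the tray and look at it with the wrist camera.

```bash
python3 -m crank '[[[0.029,0.039,0.008],[0,0,-1.6],1],[[0.029,0.039,0.008],[0,0,-1.6],1],[[0.029,0.039,0.008],[0,0,-1.6],1],[[0.029,0.039,0.008],[0,0,-1.6],1],[[0.029,0.039,0.008],[0,0,-1.6],1],[[0.029,0.039,0.008],[0,0,-1.6],1],[[0.029,0.039,0.008],[0,0,-1.6],1],[[0.029,0.039,0.008],[0,0,-1.6],1],[[0.029,0.039,0.008],[0,0,0],1],[[0.029,0.039,0.008],[0,0,0],1],[[0.0,0.045,0],[0,0,0],1],[[0,0.045,0],[0,0,0],1]]'
python3 -m crank '[[[0,0.045,0],[0,0,0],1],[[0,0.045,0],[0,0,0],1],[[0,0.045,0],[0,0,0],1],[[0,0.045,0],[0,0,0],1],[[0,0,0],[0,0,0],1],[[0,0,0],[0,0,0],1]]'
python3 - <<'E'
from h import *
p,d=snap('wrist','w0'); s=np.load('pics/w0.npz'); print(-s['R'].T@s['t'], s['R'][2])
cv2.imwrite('pics/w0.png',p)
for q in [(242.2,169,.056),(338,157,.05)]: print(world('top0',*q))
E
```

```text
clock: 1.3
tool_pos: [0.4915, -0.1624, 0.306]
orientation: [180.0, -0.1, -175.4]
force: [0.8, 0.9, 0.5]
opening: 0.0877
gripper_force: 0.0
clock: 1.9
tool_pos: [0.491, 0.0168, 0.3063]
orientation: [-180.0, -0.0, -175.3]
force: [-1.2, 0.0, 0.3]
opening: 0.0879
gripper_force: 0.0
[0.42583657 0.01161581 0.46423135] [ 0.2427517   0.0202623  -0.96987682]
[0.58758789 0.2669372  0.056     ]
[0.62277552 0.02057181 0.05      ]
```

View pics/w0.png

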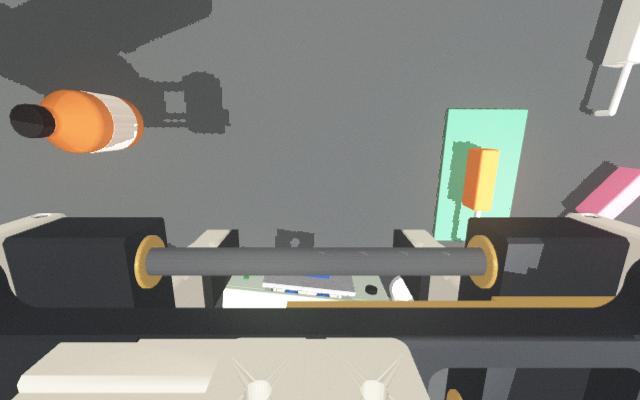

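The gripper's crossbar hides the lip, which is at about (318,275) with the hole's shadow at (295,240). I'll go 120 mm further forward so the lip moves up into clear view.

```bash
python3 -m crank '[[[0.04,0,0],[0,0,0],1],[[0.04,0,0],[0,0,0],1],[[0.04,0,0],[0,0,0],1],[[0,0,0],[0,0,0],1],[[0,0,0],[0,0,0],1]]'
python3 - <<'E'
from h import *
p,d=snap('wrist','w1')
c=cv2.resize(p[60:260,160:480],None,fx=2.5,fy=2.5,interpolation=cv2.INTER_CUBIC)
cv2.imwrite('pics/w1c.png',c)
E
```

```text
clock: 2.45
tool_pos: [0.6116, 0.014, 0.3049]
orientation: [-180.0, -0.2, -175.6]
force: [0.1, -0.0, -1.2]
opening: 0.0877
gripper_force: 0.0
```

View pics/w1c.png

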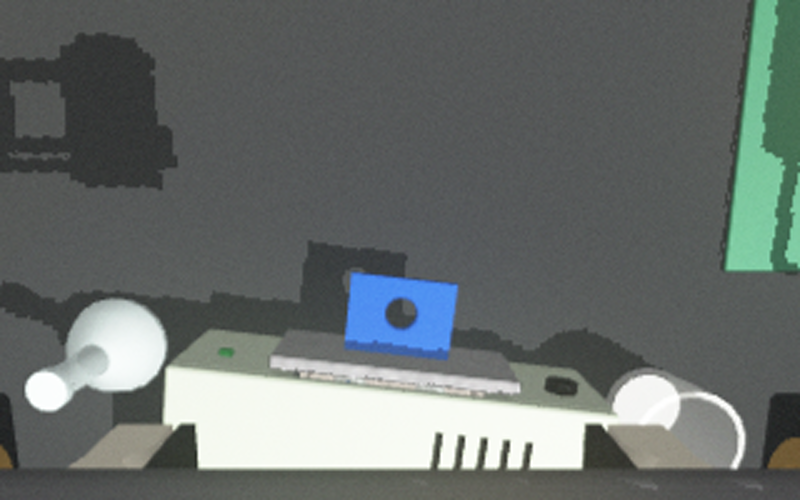

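The lip is clear: hole at crop (401,313), lip front corners (351,273) and (458,285), housing top front edge from (167,366) to (615,412).

Run:
```python
from h import *
f=lambda u,v,z:world('w1',160+(u-.75)/2.5,60+(v-.75)/2.5,z)
h=f(401,313,.05); print('hole',h)
yaw=lambda a,b: np.degrees(np.arctan2(-(b-a)[0],(b-a)[1]))
for n,a,b in [('lipfront',f(351,273,.05),f(458,285,.05)),('house',f(167,366,.095),f(615,412,.095))]:
    print(n,a.round(4),b.round(4),yaw(a,b),np.linalg.norm(b-a))
lf=(f(351,273,.05)+f(458,285,.05))/2; print('front->hole',np.linalg.norm(h-lf))
p=cv2.imread('pics/w1.png'); 
# hook check from w0 (orange top) 
p0=cv2.imread('pics/w0.png'); hsv=cv2.cvtColor(p0,cv2.COLOR_BGR2HSV)
# hole: dark blob inside lip
g=cv2.inRange(cv2.cvtColor(p,cv2.COLOR_BGR2HSV),(105,120,80),(125,255,255))
cs,hi=cv2.findContours(g[160:215,280:350],cv2.RETR_CCOMP,cv2.CHAIN_APPROX_NONE)
for c,x in zip(cs,hi[0]):
    if cv2.contourArea(c)>30: 
        m=cv2.minAreaRect(c); print(x[3],cv2.contourArea(c),m, world('w1',m[0][0]+280,m[0][1]+160,.05))
print([world('w0',u,v,.044).round(4).tolist() for u,v in [(470,149),(498,151),(492,211),(463,206)]])
```

```text
hole [0.62416419 0.02142658 0.05      ]
lipfront [ 0.6037 -0.0083  0.05  ] [0.6057 0.0521 0.05  ] -1.9355163739983892 0.060426706642716176
house [ 0.6528 -0.0977  0.095 ] [0.6593 0.1359 0.095 ] -1.6124059165852591 0.23362720303291346
front->hole 0.019469486020582478
-1 1239.5 ((39.74390411376953, 25.804882049560547), (42.95786666870117, 30.810400009155273), 6.340191841125488) [0.62550424 0.02102958 0.05      ]
0 122.5 ((39.750003814697266, 24.75), (12.020814895629883, 12.727922439575195), 45.0) [0.62398768 0.02091418 0.05      ]
[[0.437, 0.2296, 0.044], [0.4364, 0.2693, 0.044], [0.5233, 0.2809, 0.044], [0.5193, 0.2367, 0.044]]
```

Hole at (0.624, 0.021) and housing yaw about -1.7°. Hook grip at (0.479, 0.261) with yaw about 4.5°. Next I go over the hook and down.

```bash
python3 -m crank '[[[-0.022,0.041,0],[0,0,0],1],[[-0.022,0.041,0],[0,0,0],1],[[-0.022,0.041,0],[0,0,0],1],[[-0.022,0.041,0],[0,0,0],1],[[-0.022,0.041,0],[0,0,0],1],[[-0.022,0.041,0],[0,0,0],1],[[0,0,-0.045],[0,0,0],1],[[0,0,-0.045],[0,0,0],1],[[0,0,-0.045],[0,0,0],1],[[0,0,-0.045],[0,0,0],1],[[0,0,0],[0,0,0],1],[[0,0,0],[0,0,0],1]]'
python3 - <<'E'
from h import *
p,d=snap('wrist','w2')
cv2.imwrite('pics/w2c.png',p)
E
```

```text
clock: 3.7
tool_pos: [0.4794, 0.2612, 0.128]
orientation: [-180.0, 0.0, -175.4]
force: [0.1, 0.7, 1.7]
opening: 0.088
gripper_force: 0.0
```

View pics/w2c.png

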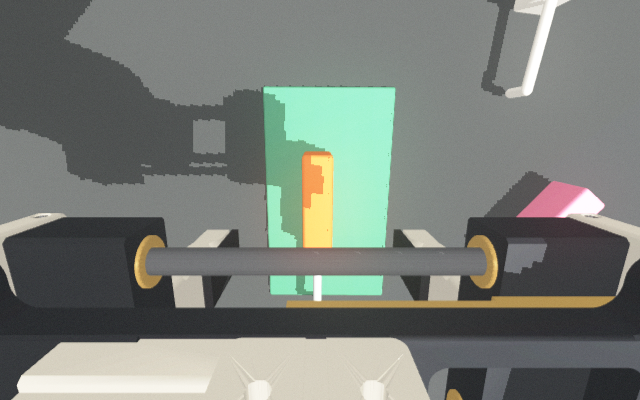

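The handle is centred between the fingers (column 318) and vertical in the image, so the yaw matches. I'll descend and close.

```bash
python3 -m crank '[[[0,0,-0.035],[0,0,0],1],[[0,0,-0.035],[0,0,0],1],[[0,0,-0.03],[0,0,0],1],[[0,0,-0.017],[0,0,0],1],[[0,0,0],[0,0,0],1],[[0,0,0],[0,0,0],-1],[[0,0,0],[0,0,0],-1],[[0,0,0],[0,0,0],-1],[[0,0,0],[0,0,0],-1],[[0,0,0],[0,0,0],-1],[[0,0,0],[0,0,0],-1]]'
python3 -c "
from plant import ctrl; print(ctrl.get_obs()['tool_pos'])"
```

```text
clock: 4.85
tool_pos: [0.4793, 0.2618, 0.0098]
orientation: [180.0, 0.0, -175.4]
force: [0.3, -0.4, 0.3]
opening: 0.0455
gripper_force: 0.0
[0.47929829 0.26178078 0.00979413]
```

```bash
python3 -m crank '[[[0,0,0],[0,0,0],-1],[[0,0,0],[0,0,0],-1],[[0,0,0],[0,0,0],-1],[[0,0,0],[0,0,0],-1],[[0,0,0],[0,0,0],-1]]'
```

```text
clock: 5.35
tool_pos: [0.4793, 0.2618, 0.0095]
orientation: [-180.0, -0.0, -175.4]
force: [-0.8, 1.2, -0.3]
opening: 0.0257
gripper_force: 30.0
```

Gripped (26 mm, 30 N). I'll lift, turn to yaw -1.7° and carry the tip to a point above the hole.

```bash
python3 -m crank '[[[0,0,0.02],[0,0,0],-1],[[0,0,0.04],[0,0,0],-1],[[0,0,0.04],[0,0,0],-1],[[0.005,-0.034,0],[0,0,-1],-1],[[0.005,-0.034,0],[0,0,-1],-1],[[0.005,-0.034,0],[0,0,-1],-1],[[0.005,-0.034,0],[0,0,-1],-1],[[0.005,-0.034,0],[0,0,-1],-1],[[0.005,-0.034,0],[0,0,-1.2],-1],[[0.005,-0.0335,0],[0,0,0],-1],[[0,0,0],[0,0,0],-1],[[0,0,0],[0,0,0],-1]]'
python3 - <<'E'
from h import *
a,_=snap('top','t3'); b,_=snap('side','s3'); print(ctrl.get_obs()['tool_pos'],ctrl.get_obs()['orientation'])
c=np.zeros((500,800,3),np.uint8)
c[:,:400]=cv2.resize(a[110:235,290:390],None,fx=4,fy=4,interpolation=cv2.INTER_CUBIC)
c[:,400:]=cv2.resize(b[125:250,250:350],None,fx=4,fy=4,interpolation=cv2.INTER_CUBIC)
cv2.imwrite('pics/c3.png',c)
E
```

```text
clock: 6.55
tool_pos: [0.5139, 0.0234, 0.1092]
orientation: [-180.0, -0.0, 178.2]
force: [-0.4, 0.7, -2.5]
opening: 0.0256
gripper_force: 30.0
[0.5141112  0.02454199 0.1093942 ] [ 1.79998668e+02 -1.70147092e-02  1.78349653e+02]
```

View pics/c3.png

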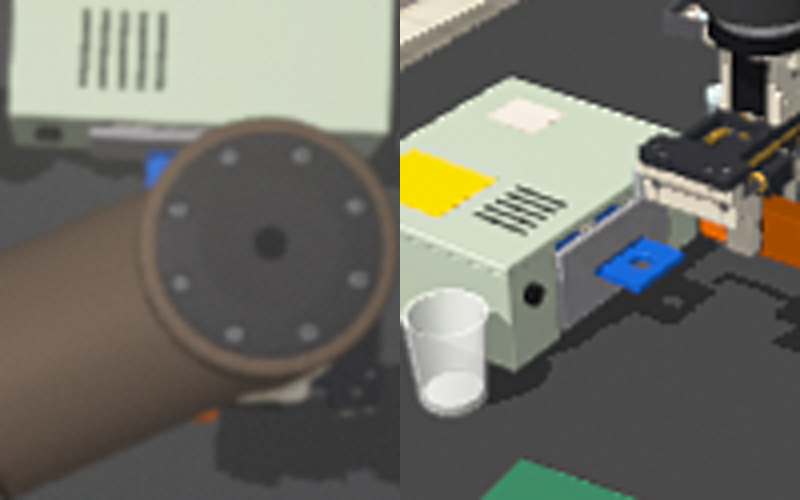

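The top view is hidden by the arm. The side view shows the hole at crop (641,263), but no rod, which may be behind the gripper body. I'll project the expected tip to check.

Run:
```python
from h import *
def proj(f,X):
    s=np.load(f'pics/{f}.npz'); q=s['K']@(s['R']@np.array(X)+np.ravel(s['t'])); return (q[:2]/q[2]).round(1)
c=lambda q:((q-[250,125])*4+[400,0]).round()
for z in (.1085,.0685,.055,.04): print(z,c(proj('s3',(.624,.021,z))), c(proj('s3',(.624,.021,z+.024))))
print('hole',c(proj('s3',(.624,.021,.05))),'grip',c(proj('s3',(.514,.0243,.124))))
s=np.load('pics/s3.npz');print(-s['R'].T@s['t'])
# tip on mat at start in side0: crop stats
d=np.load('pics/side0.npz'); print(proj('side0',(.589,.2695,.012)),proj('side0',(.589,.2695,.032)))
```

```text
0.1085 [638. 196.] [637. 169.]
0.0685 [639. 241.] [638. 214.]
0.055 [640. 256.] [639. 229.]
0.04 [640. 272.] [639. 246.]
hole [640. 261.] grip [758. 221.]
[-0.11146396  1.03421714  0.84944304]
[269.3 246.3] [268.7 240.6]
```

Run:
```python
from h import *
a=cv2.imread('pics/side0.png')[228:262,255:330]; b=cv2.imread('pics/top0.png')[162:200,228:258]
b3=cv2.imread('pics/s3.png')[150:200,285:345]
c=np.zeros((600,800,3),np.uint8)
A=cv2.resize(a,None,fx=8,fy=8,interpolation=cv2.INTER_CUBIC); B=cv2.resize(b,None,fx=8,fy=8,interpolation=cv2.INTER_CUBIC)
D=cv2.resize(b3,None,fx=8,fy=6,interpolation=cv2.INTER_CUBIC)
c[:272,:600]=A; c[280:280+304,:240]=B; c[290:590,250:730]=D
cv2.imwrite('pics/c4.png',c)
```

```text
(no output)
```

View pics/c4.png

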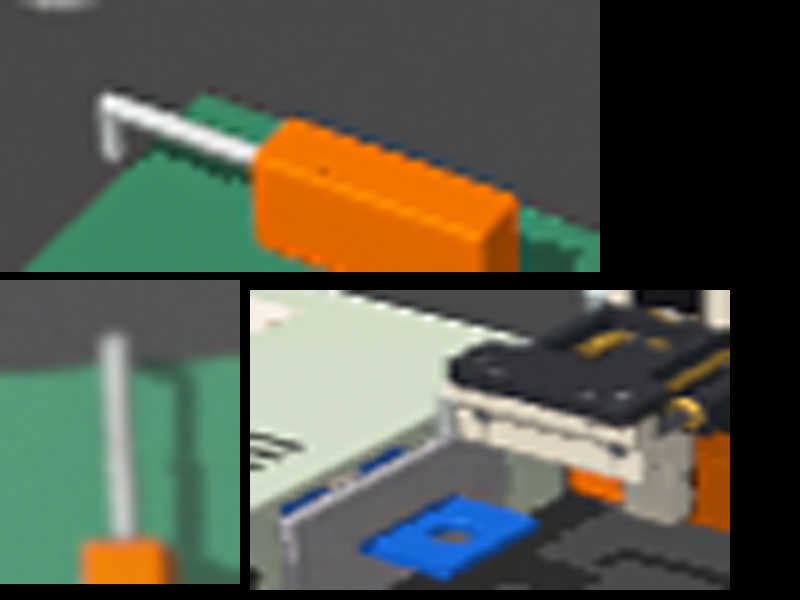

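The start views show the tip at side px (269.3,247.5), as predicted. In the current side view the grey tip stub ends at (309.4,174), and the prediction was (309.5,174). The alignment is good, so I'll lower the tip.

```bash
python3 -m crank '[[[0,0,-0.025],[0,0,0],-1],[[0,0,-0.025],[0,0,0],-1],[[0,0,0],[0,0,0],-1],[[0,0,0],[0,0,0],-1]]'
python3 -m crank '[[[0,0,-0.004],[0,0,0],-1],[[0,0,-0.004],[0,0,0],-1],[[0,0,-0.003],[0,0,0],-1],[[0,0,0],[0,0,0],-1]]'
python3 -m crank '[[[0,0,-0.003],[0,0,0],-1],[[0,0,-0.003],[0,0,0],-1],[[0,0,-0.003],[0,0,0],-1],[[0,0,0],[0,0,0],-1],[[0,0,0],[0,0,0],-1]]'
python3 - <<'E'
from h import *
b,_=snap('side','s5')
cv2.imwrite('pics/c5.png',cv2.resize(b[150:200,285:345],None,fx=12,fy=12,interpolation=cv2.INTER_CUBIC))
E
```

```text
clock: 7.05
tool_pos: [0.5142, 0.0248, 0.0597]
orientation: [-180.0, -0.1, 178.4]
force: [0.2, 0.2, -1.2]
opening: 0.0258
gripper_force: 30.0
clock: 7.45
tool_pos: [0.5141, 0.0242, 0.0485]
orientation: [-180.0, -0.0, 178.3]
force: [-0.5, 0.1, -1.3]
opening: 0.0259
gripper_force: 30.0
clock: 7.95
tool_pos: [0.5142, 0.0242, 0.0394]
orientation: [-180.0, -0.0, 178.4]
force: [0.3, -0.0, -1.6]
opening: 0.0259
gripper_force: 30.0
```

View pics/c5.png

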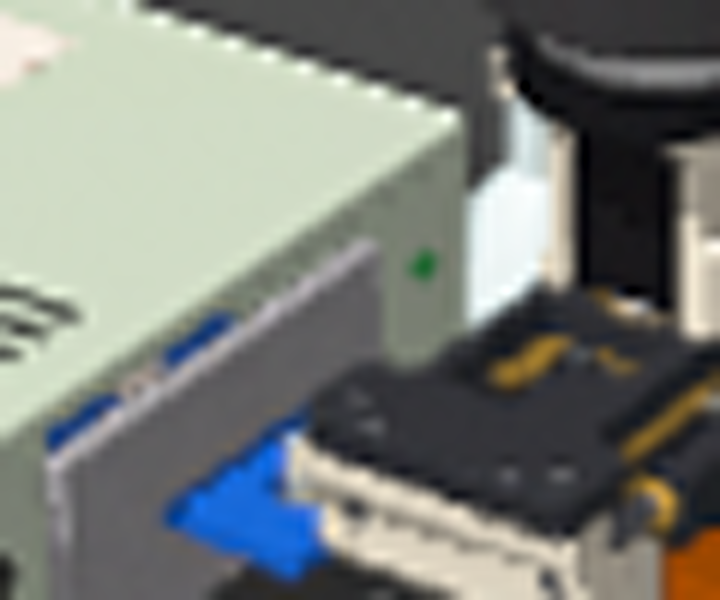

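The tip is at z≈0.038 with no contact force, so it is in the hole. The gripper body hides it in this picture; it covers the hole at about (300,490), and only the blue lip's edge shows. The stop can't come within the first 30 mm, so I'll draw that far first.

```bash
python3 -m crank '[[[-0.001,0,0],[0,0,0],-1],[[-0.002,0,0],[0,0,0],-1],[[-0.0025,0.0001,0],[0,0,0],-1],[[-0.0025,0.0001,0],[0,0,0],-1],[[-0.0025,0.0001,0],[0,0,0],-1],[[-0.0025,0.0001,0],[0,0,0],-1],[[-0.0025,0.0001,0],[0,0,0],-1],[[-0.0025,0.0001,0],[0,0,0],-1],[[-0.0025,0.0001,0],[0,0,0],-1],[[-0.0025,0.0001,0],[0,0,0],-1]]'
python3 -m crank '[[[-0.0015,0,0],[0,0,0],-1],[[-0.0015,0,0],[0,0,0],-1],[[-0.0015,0,0],[0,0,0],-1],[[-0.001,0,0],[0,0,0],-1]]'
python3 -m crank '[[[-0.001,0,0],[0,0,0],-1],[[-0.001,0,0],[0,0,0],-1],[[-0.001,0,0],[0,0,0],-1],[[-0.001,0,0],[0,0,0],-1]]'
```

```text
clock: 9.0
tool_pos: [0.4913, 0.0251, 0.0397]
orientation: [180.0, 0.0, 178.4]
force: [3.6, -1.2, -1.7]
opening: 0.0259
gripper_force: 30.0
clock: 9.4
tool_pos: [0.4859, 0.0252, 0.0397]
orientation: [180.0, 0.0, 178.4]
force: [3.6, -0.0, -1.2]
opening: 0.0257
gripper_force: 30.0
clock: 9.8
tool_pos: [0.4818, 0.0251, 0.0396]
orientation: [180.0, 0.0, 178.4]
force: [3.2, 0.6, -1.0]
opening: 0.0259
gripper_force: 30.0
```

The tray is following with about 3.5 N of drag. I'll continue in 2 mm steps, with a check between them that stops the pull if the force rises.

```bash
g(){ python3 -c "
from plant import ctrl; import sys; o=ctrl.get_obs(); f=o['force'][0]; print(o['tool_pos'][0].round(4),f.round(1)); sys.exit(f>5.8)"; }
python3 -m crank '[[[-0.001,0,0],[0,0,0],-1],[[-0.001,0,0],[0,0,0],-1]]' >/dev/null && g && python3 -m crank '[[[-0.001,0,0],[0,0,0],-1],[[-0.001,0,0],[0,0,0],-1]]' >/dev/null && g && python3 -m crank '[[[-0.001,0,0],[0,0,0],-1],[[-0.001,0.0002,0],[0,0,0],-1]]' >/dev/null && g && python3 -m crank '[[[-0.001,0,0],[0,0,0],-1],[[-0.001,0,0],[0,0,0],-1]]' >/dev/null && g && python3 -m crank '[[[-0.001,0,0],[0,0,0],-1],[[-0.001,0.0002,0],[0,0,0],-1]]' >/dev/null && g && python3 -m crank '[[[-0.001,0,0],[0,0,0],-1],[[-0.001,0,0],[0,0,0],-1]]' >/dev/null && g && python3 -m crank '[[[-0.001,0,0],[0,0,0],-1],[[-0.001,0.0002,0],[0,0,0],-1]]' >/dev/null && g && python3 -m crank '[[[-0.001,0,0],[0,0,0],-1],[[-0.001,0,0],[0,0,0],-1]]' >/dev/null && g
```

```text
0.4798 2.2False
```

```bash
g(){ python3 -c "
from plant import ctrl; import sys; o=ctrl.get_obs(); f=o['force'][0]; print(o['tool_pos'][0].round(4),f.round(1)); sys.exit(int(f>5.8))"; }
python3 -m crank '[[[-0.001,0,0],[0,0,0],-1],[[-0.001,0,0],[0,0,0],-1]]' >/dev/null && g && python3 -m crank '[[[-0.001,0,0],[0,0,0],-1],[[-0.001,0,0],[0,0,0],-1]]' >/dev/null && g && python3 -m crank '[[[-0.001,0,0],[0,0,0],-1],[[-0.001,0.0002,0],[0,0,0],-1]]' >/dev/null && g && python3 -m crank '[[[-0.001,0,0],[0,0,0],-1],[[-0.001,0,0],[0,0,0],-1]]' >/dev/null && g && python3 -m crank '[[[-0.001,0,0],[0,0,0],-1],[[-0.001,0.0002,0],[0,0,0],-1]]' >/dev/null && g && python3 -m crank '[[[-0.001,0,0],[0,0,0],-1],[[-0.001,0,0],[0,0,0],-1]]' >/dev/null && g && python3 -m crank '[[[-0.001,0,0],[0,0,0],-1],[[-0.001,0.0002,0],[0,0,0],-1]]' >/dev/null && g && python3 -m crank '[[[-0.001,0,0],[0,0,0],-1],[[-0.001,0,0],[0,0,0],-1]]' >/dev/null && g && python3 -m crank '[[[-0.001,0,0],[0,0,0],-1],[[-0.001,0.0002,0],[0,0,0],-1]]' >/dev/null && g && python3 -m crank '[[[-0.001,0,0],[0,0,0],-1],[[-0.001,0,0],[0,0,0],-1]]' >/dev/null && g
```

```text
0.4777 3.5
0.4757 4.2
0.4736 3.6
0.4716 3.2
0.4696 3.1
0.4676 3.2
0.4656 3.1
0.4636 3.4
0.4616 3.0
0.4596 2.9
```

```bash
g(){ python3 -c "
from plant import ctrl; import sys; o=ctrl.get_obs(); f=o['force'][0]; print(o['tool_pos'][:2].round(4),f.round(1)); sys.exit(int(f>5.8))"; }
python3 -m crank '[[[-0.001,0,0],[0,0,0],-1],[[-0.001,0,0],[0,0,0],-1]]' >/dev/null && g && python3 -m crank '[[[-0.001,0,0],[0,0,0],-1],[[-0.001,0,0],[0,0,0],-1]]' >/dev/null && g && python3 -m crank '[[[-0.001,0,0],[0,0,0],-1],[[-0.001,0.0002,0],[0,0,0],-1]]' >/dev/null && g && python3 -m crank '[[[-0.001,0,0],[0,0,0],-1],[[-0.001,0,0],[0,0,0],-1]]' >/dev/null && g && python3 -m crank '[[[-0.001,0,0],[0,0,0],-1],[[-0.001,0.0002,0],[0,0,0],-1]]' >/dev/null && g && python3 -m crank '[[[-0.001,0,0],[0,0,0],-1],[[-0.001,0,0],[0,0,0],-1]]' >/dev/null && g && python3 -m crank '[[[-0.001,0,0],[0,0,0],-1],[[-0.001,0.0002,0],[0,0,0],-1]]' >/dev/null && g && python3 -m crank '[[[-0.001,0,0],[0,0,0],-1],[[-0.001,0,0],[0,0,0],-1]]' >/dev/null && g && python3 -m crank '[[[-0.001,0,0],[0,0,0],-1],[[-0.001,0.0002,0],[0,0,0],-1]]' >/dev/null && g && python3 -m crank '[[[-0.001,0,0],[0,0,0],-1],[[-0.001,0,0],[0,0,0],-1]]' >/dev/null && g
```

```text
[0.4577 0.0258] 2.8
[0.4557 0.0259] 2.4
[0.4537 0.026 ] 2.3
[0.4517 0.026 ] 2.6
[0.4496 0.0262] 3.1
[0.4476 0.0262] 3.0
[0.4456 0.0264] 3.3
[0.4437 0.0264] 2.8
[0.4416 0.0266] 3.5
[0.4396 0.0266] 2.9
```

```bash
g(){ python3 -c "
from plant import ctrl; import sys; o=ctrl.get_obs(); f=o['force'][0]; print(o['tool_pos'][:2].round(4),f.round(1)); sys.exit(int(f>5.8))"; }
python3 -m crank '[[[-0.001,0,0],[0,0,0],-1],[[-0.001,0,0],[0,0,0],-1]]' >/dev/null && g && python3 -m crank '[[[-0.001,0,0],[0,0,0],-1],[[-0.001,0,0],[0,0,0],-1]]' >/dev/null && g && python3 -m crank '[[[-0.001,0,0],[0,0,0],-1],[[-0.001,0.0002,0],[0,0,0],-1]]' >/dev/null && g && python3 -m crank '[[[-0.001,0,0],[0,0,0],-1],[[-0.001,0,0],[0,0,0],-1]]' >/dev/null && g && python3 -m crank '[[[-0.001,0,0],[0,0,0],-1],[[-0.001,0.0002,0],[0,0,0],-1]]' >/dev/null && g && python3 -m crank '[[[-0.001,0,0],[0,0,0],-1],[[-0.001,0,0],[0,0,0],-1]]' >/dev/null && g && python3 -m crank '[[[-0.001,0,0],[0,0,0],-1],[[-0.001,0.0002,0],[0,0,0],-1]]' >/dev/null && g
```

```text
[0.4377 0.0267] 3.7
[0.4357 0.0267] 3.4
[0.4339 0.0269] 5.0
[0.4325 0.0271] 8.5
```

The force rose to 8.5 N, so the stop is met with about 5 N. I'll hold there.

```bash
python3 -m crank '[[[0,0,0],[0,0,0],-1],[[0,0,0],[0,0,0],-1]]'; python3 -m crank '[[[0,0,0],[0,0,0],-1],[[0,0,0],[0,0,0],-1]]'
```

```text
clock: 15.0
tool_pos: [0.4325, 0.027, 0.0397]
orientation: [180.0, 0.1, 178.4]
force: [7.1, -1.5, -3.9]
opening: 0.0259
gripper_force: 30.0
clock: 15.2
tool_pos: [0.4325, 0.027, 0.0397]
orientation: [180.0, 0.1, 178.4]
force: [5.5, -1.9, -3.5]
opening: 0.0259
gripper_force: 30.0
```

The reading sagged a little. One more millimetre gives a safe margin on the stop (under 10 N).

```bash
python3 -m crank '[[[-0.0007,0,0],[0,0,0],-1],[[-0.0005,0,0],[0,0,0],-1],[[0,0,0],[0,0,0],-1]]'; python3 -m crank '[[[0,0,0],[0,0,0],-1]]';  python3 -m crank '[[[0,0,0],[0,0,0],-1],[[0,0,0],[0,0,0],-1]]'
```

```text
clock: 15.5
tool_pos: [0.4318, 0.0272, 0.0398]
orientation: [180.0, 0.1, 178.4]
force: [9.0, -2.0, -5.3]
opening: 0.0258
gripper_force: 30.0
clock: 15.6
tool_pos: [0.4318, 0.0272, 0.0398]
orientation: [180.0, 0.1, 178.4]
force: [9.6, -2.1, -5.8]
opening: 0.0257
gripper_force: 30.0
clock: 15.8
tool_pos: [0.4318, 0.0272, 0.0398]
orientation: [180.0, 0.1, 178.4]
force: [8.4, -1.6, -5.1]
opening: 0.0255
gripper_force: 30.0
```

```bash
python3 -m crank '[[[0.001,0,0],[0,0,0],-1],[[0.001,0,0],[0,0,0],-1],[[0.0015,0,0],[0,0,0],-1],[[0.0015,0,0],[0,0,0],-1],[[0.0005,0,0],[0,0,0],-1],[[0,0,0],[0,0,0],-1]]'; python3 -m crank '[[[0,0,0],[0,0,0],-1]]'
```

```text
clock: 16.4
tool_pos: [0.4355, 0.0265, 0.0393]
orientation: [-180.0, -0.1, 178.3]
force: [0.2, 0.1, -2.1]
opening: 0.0259
gripper_force: 30.0
clock: 16.5
tool_pos: [0.4356, 0.0266, 0.0394]
orientation: [-180.0, -0.0, 178.3]
force: [0.8, 0.7, -1.2]
opening: 0.0258
gripper_force: 30.0
```

The hook hangs free in the hole. I'll lift straight up, slowly at first.

```bash
python3 -m crank '[[[0.001,0,0],[0,0,0],-1],[[0,0,0.003],[0,0,0],-1],[[0,0,0.004],[0,0,0],-1],[[0,0,0],[0,0,0],-1]]' && python3 -m crank '[[[0,0,0.004],[0,0,0],-1],[[0,0,0.005],[0,0,0],-1],[[0,0,0.006],[0,0,0],-1],[[0,0,0.01],[0,0,0],-1],[[0,0,0.03],[0,0,0],-1],[[0,0,0.01],[0,0,0],-1],[[0,0,0],[0,0,0],-1]]'
```

```text
clock: 16.9
tool_pos: [0.4375, 0.027, 0.0472]
orientation: [180.0, 0.1, 178.4]
force: [-0.8, 0.3, -2.4]
opening: 0.0259
gripper_force: 30.0
clock: 17.6
tool_pos: [0.4382, 0.0274, 0.1134]
orientation: [179.9, 0.2, 178.4]
force: [0.1, 0.7, -3.0]
opening: 0.0257
gripper_force: 30.0
```

```bash
python3 -m crank '[[[0.0059,0.0335,0],[0,0,1],-1],[[0.0059,0.0335,0],[0,0,1],-1],[[0.0059,0.0335,0],[0,0,1],-1],[[0.0059,0.0335,0],[0,0,1],-1],[[0.0059,0.0335,0],[0,0,1],-1],[[0.0059,0.0335,0],[0,0,1],-1],[[0.0057,0.0334,0],[0,0,0],-1],[[0,0,0],[0,0,0],-1],[[0,0,-0.03],[0,0,0],-1],[[0,0,-0.03],[0,0,0],-1],[[0,0,-0.02],[0,0,0],-1],[[0,0,0],[0,0,0],-1]]' && python3 -m crank '[[[0,0,-0.01],[0,0,0],-1],[[0,0,-0.005],[0,0,0],-1],[[0,0,-0.004],[0,0,0],-1],[[0,0,0],[0,0,0],-1],[[0,0,0],[0,0,0],-1]]'
```

```text
clock: 18.8
tool_pos: [0.4759, 0.2588, 0.0279]
orientation: [-179.7, -0.3, -175.7]
force: [-0.7, 0.4, -2.0]
opening: 0.0259
gripper_force: 30.0
clock: 19.3
tool_pos: [0.4783, 0.2614, 0.013]
orientation: [180.0, 0.0, -175.6]
force: [-0.0, 0.0, -2.2]
opening: 0.0258
gripper_force: 30.0
```

```bash
python3 -m crank '[[[0,0,-0.001],[0,0,0],-1],[[0,0,-0.001],[0,0,0],-1],[[0,0,0],[0,0,0],-1]]'; python3 -m crank '[[[0,0,-0.0008],[0,0,0],-1],[[0,0,0],[0,0,0],-1]]'
```

```text
clock: 19.6
tool_pos: [0.4782, 0.2612, 0.0106]
orientation: [180.0, 0.0, -175.6]
force: [0.1, 0.1, -2.1]
opening: 0.0256
gripper_force: 30.0
clock: 19.8
tool_pos: [0.4781, 0.2612, 0.0097]
orientation: [-180.0, -0.0, -175.7]
force: [-0.1, 0.0, -1.6]
opening: 0.026
gripper_force: 30.0
```

```bash
python3 -m crank '[[[0,0,-0.0003],[0,0,0],-1],[[0,0,0],[0,0,0],1],[[0,0,0],[0,0,0],1],[[0,0,0],[0,0,0],1],[[0,0,0],[0,0,0],1],[[0,0,0],[0,0,0],1],[[0,0,0],[0,0,0],1],[[0,0,0],[0,0,0],1],[[0,0,0],[0,0,0],1]]'; python3 -m crank '[[[0,0,0],[0,0,0],1],[[0,0,0],[0,0,0],1],[[0,0,0.01],[0,0,0],1],[[0,0,0.03],[0,0,0],1],[[0,0,0.04],[0,0,0],1],[[0,0,0.05],[0,0,0],1],[[0,0,0.05],[0,0,0],1],[[0,0,0.05],[0,0,0],1],[[0,0,0],[0,0,0],1]]'
python3 -m crank '[[[-0.01,-0.045,0],[0,0,0],1],[[-0.01,-0.045,0],[0,0,0],1],[[0,-0.045,0],[0,0,0],1],[[0,-0.045,0],[0,0,0],1],[[0,-0.045,0],[0,0,0],1],[[0,-0.045,0],[0,0,0],1],[[0,-0.045,0],[0,0,0],1],[[0,-0.045,0],[0,0,0],1],[[0,0,0],[0,0,0],1],[[0,0,0],[0,0,0],1]]'
python3 - <<'E'
from h import *
a,_=snap('top','t9'); b,_=snap('side','s9')
c=np.zeros((600,800,3),np.uint8)
c[:280,:480]=cv2.resize(a[120:260,210:450],None,fx=2,fy=2,interpolation=cv2.INTER_CUBIC)
c[290:590,:520]=cv2.resize(b[150:300,230:490],None,fx=2,fy=2,interpolation=cv2.INTER_CUBIC)
cv2.imwrite('pics/c9.png',c)
E
```

```text
clock: 20.7
tool_pos: [0.4782, 0.2612, 0.0095]
orientation: [180.0, -0.0, -175.7]
force: [-0.6, 0.4, 0.2]
opening: 0.084
gripper_force: 0.0
clock: 21.6
tool_pos: [0.4811, 0.2631, 0.2483]
orientation: [179.6, 0.6, -175.6]
force: [0.4, 0.1, 0.3]
opening: 0.0874
gripper_force: 0.0
clock: 22.6
tool_pos: [0.4577, -0.1, 0.2399]
orientation: [180.0, 0.0, -175.8]
force: [0.0, 0.2, 0.8]
opening: 0.0876
gripper_force: 0.0
```

View pics/c9.png

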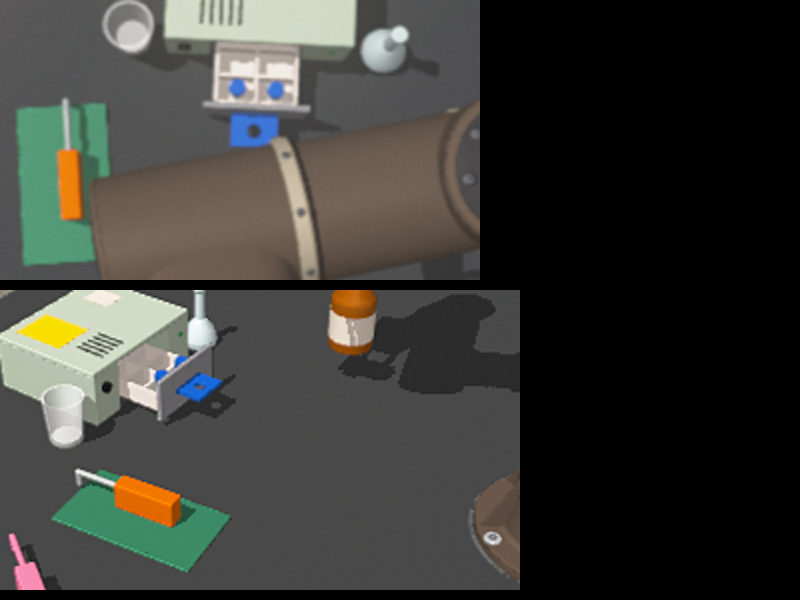

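The hook stands upright on the mat (top crop (69,185)). The tray is out with both blue vial caps upright at (237,88) and (276,90), and the bystanders haven't moved. I'm handing in.

```bash
python3 -c "
from plant import close_job; print(close_job())"
```

```text
the job is handed in; nothing more can be done
None
```

The job is handed in at about 23 s: I drew the tray out with the hook until it met the stop at about 6 N, unhooked it with both vials upright, and stood the hook back on its green mat; no verdict was returned, and that the tray still touches the stop was not measured after unhooking.

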